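# Hang up the headphones, then hold the medicine box unlocked with its key

## Robot

A 6-joint arm with a two-finger parallel gripper is mounted at the origin on the work surface. World frame = base frame: x ahead of the robot, y to its left, z up, the work surface at z = 0. Lengths are in m, angles in rad, forces in N, time in s.
With the tool pointing down it reaches from about 0.35 to 0.775 m from the base axis. Payload 7.3 kg.
Tool frame: the origin (TCP) lies at the centre of the arm's flange, where the gripper is bolted on; the fingertips stand 178 mm ahead of it and the grasp point (between the pads) lies 159 mm ahead of it (tip_extent is the distance from the TCP to the fingertips, in m); z points along the fingers, y is the line along which they close (so a half turn about z gives the same grasp; the last joint's range is limited). The gripper opens to 92 mm and grips with 3 to 60 N. Pads are 19 mm wide; open, the fingers measure 130 mm over their backs; the gripper's body (75 mm by 190 mm) begins 47 mm behind the grasp point.
Start: joints at [-1.364, 0.342, 1.524, -0, 1.275, -0.146], TCP at [0.181, -0.493, 0.405] pointing down, gripper open.
Joint ranges: [-2.53, 2.53], [-0.77, 2.02], [0.04, 2.7], [-1, 4.14], [0.28, 2.66], [-3.11, 3.11]. Speed limits (rad/s): [2.57, 2.57, 3.14, 3.14, 3.14, 3.14].

## Interface

Orientations are given as [roll, pitch, yaw] about the fixed x, y, z axes, in that order (R = Rz(yaw) Ry(pitch) Rx(roll)).
In Python, from cell import * gives the robot as it stands.
- The arm moves only by the tool arm_command, never from a script. Its arguments are lists of equal length, an entry for each row: "xyz": the shift along the world's x, y, z in mm, a list of three; "spin": the turn about the world's z in degrees. In form: {"xyz": [[tx, ty, tz], ...], "spin": [spin, ...]}. A call has 1 to 20 rows; each row shifts and turns the commanded pose from where the row before left it; what a row does not reach is not made up. A row lasts 1/10 s, in which the tool goes at most 50 mm and 8.59 degrees, less where a joint would pass 70% of its speed; a pose out of reach is approached as far as the arm can. A call with a gripper value outside its range is refused whole. "jaw" is the opening, from -1 (shut) to 1 (fully open), set as the call begins (left out, the last holds). The fingers move at their own pace and stop on an object; "squeeze" is the grip in N (left out, the last holds). Time passes only in rows, so rows that do not move let the fingers close. It gives the time, the measured TCP pose, the force, the opening and the grip force at its end, in the units of the state.
- observe(): the state, without advancing time (a new reading comes with each control period).
- read_camera(name): name is "scene" or "side" or "wrist"; returns a dict with "img" (384x512x3 uint8, red, green, blue), "depth" (384x512 float32, m along the optical axis (not along the pixel's ray), 0 where there is no reading), "fx", "fy", "cx", "cy" (pixels), "world_from_camera" (4x4, takes a point from camera to world coordinates). Camera axes: x right, y up, looking along -z (the intrinsics and any distortion apply to the point x, -y, -z); pixel columns grow to the right and rows downward; lengths in m; the calibration is good to about 2 mm. A picture is of the moment at which its call begins.
- hand_in(): hands the job in; it is judged then, once.
The state is a dict: "time": time; "qpos": joint angles; "qvel": joint speeds; "joint_efforts": joint torques, N m; "tool_pos": TCP position; "tool_rot": TCP orientation; "contact_force": force on the tool from outside, world axes, zero at the start; "torque": the same for the moment, N m; "opening": finger opening in m; "grip_force": force on a finger pad.
Only numpy, scipy, OpenCV 4.12 (cv2) and the standard library are available. Lean on these libraries where they do the work, as an engineer would, in place of code of your own. Each camera call takes 0.05 s, during which the arm holds its last target. There are 200 camera calls.

## Task

Hang the headphones that stand on the white medicine box by their headband over the steel rail and let go of them, then take the key from the wooden block, push it fully home into the lock in the box lid (jiggle it a little past the sticky pins), and turn it clockwise, seen from above, a quarter turn as far as it goes. The lock springs back, so finish while still gripping the key and holding it turned, with the key still fully in and the headphones still hanging. Leave the other things on the worktop where they stand.

Things in the scene. Friction and masses are not known exactly. Their poses are not given: they have to be found in the camera images.
- headphones: Headphones, 0.2 kg, standing on their cups on the box, the band an arch over the lock. Origin: between the cups' undersides; z up, y cup to cup, x across the band. 178 mm wide (y), 150 tall; cups 58 (x) x 60 tall, 114 apart. The band's straight padded top is 72 (y) x 32 (x) x 20 thick (130 to 150 above the origin): grip across x, fingertips 13 to 16 mm below its top, not below its underside
- band (a point): point on the headphones: centre of the underside of the padded top of the band, 130 mm above the headphones' origin; this rests on the rail when they hang
- rail: Fixed free-standing round steel rail, bar 240 mm long and 16 mm thick along its own x axis, on two posts 16 mm thick at x = -112 and +112 mm with round feet. Origin on the worktop under the bar's middle, z up. The top of the bar is 148 mm above the worktop, so the hanging cups end 18 mm above the worktop
- rail_top (a point): middle of the bar's length, on top of the bar; axes as the rail's. Headphones hang right with the point 'band' near here (anywhere within 70 mm along x), their y axis across the bar
- lockbox: Fixed white painted steel box, 140 (x) x 200 (y) x 65 mm high, origin at the centre of its underside, z up. The lock is in the middle of its lid
- keyhole (a point): centre of the keyway's mouth on the brass lock cylinder's face, 68 mm above the worktop (3 above the lid); axes as the box's. At rest the keyway's long side lies along x. Keyway 13.2 x 5 mm, 40 deep, its mouth chamfered 2 mm wider all round over the top 4 mm. Two sprung, sticky pins stand into it 14 and 23 mm below the face and resist the key with a few N, up to about 10 N
- lock (a joint): angle of the lock cylinder, rad: 0 at rest, grows as it turns clockwise seen from above, stop at 1.60. A spring drives it back to 0 (0.02 N m at rest, 0.08 N m at the stop). The key has about 0.1 to 0.15 rad of play in the keyway, so the hand turns that much farther than the lock
- key: Key, 35 g, standing in the block, blade down. Origin: blade tip; z up along the key, x along its width, y across its thickness. Blade 12 (x) x 4 (y) x 30 mm long, tapered over the last 4 mm; fits the lock either way round (half turn about z). Black plastic bow 34 (x) x 9 (y) mm, 30 to 64 mm above the tip: grip across y. Fully home the bow sits on the lock's face, the tip 30 mm below it
- keyblock: Fixed light wooden block 60 x 60 x 42 mm high, origin at the centre of its underside. The key's blade stands 30 mm deep in a loose slot in the middle of its top, the bow on top of it; lift the key straight up
- mug_a: Bystander: blue ceramic mug, 80 mm across, 90 high, one handle. Origin at the centre of its underside
- mug_b: Bystander: a second mug like mug_a. Origin at the centre of its underside
- mill: Bystander: turned dark wooden pepper mill, 52 mm across, 140 high. Origin at the centre of its underside
- jar: Bystander: small glass jar with steel cap, 54 mm across, 70 high. Origin at the centre of its underside
- spoon: Bystander: light wooden spoon lying flat. Origin at the centre of its underside
- bowl: Bystander: white bowl, 130 mm across, 50 high. Origin at the centre of its underside
- tin: Bystander: steel food tin, 66 mm across, 80 high. Origin at the centre of its underside
Things that resemble listed ones, but are neither listed nor needed, are in the scene too. What is shaped like the headphones but turquoise is not meant.

How it is judged:
By the outcome, as a careful person would: the job done as asked, in the order asked, and still so for the second after the job is handed in, while the arm keeps its last pose, push and grip.
It also fails if it takes over 67 s, if anything falls off the work surface, if the arm or the gripper's body presses on something with over 40 N, if the wrist force passes 120 N, or if a joint passes its speed limit or range.

## Working session

There is one attempt and no reset: what is moved stays moved. The work goes in short steps, Python scripts to look and compute and a tool call to move; the robot and the scene stay as the last step left them, time stands still between calls to the robot, and variables do not carry over. Pictures are saved under pics/ and viewed, at most 10 in all, crops included, and the job is handed in when it is done.

Besides the shell and the picture viewer there is one more tool, called as a command line: name --pt "numbers of a row" for each row, then --argument value for the rest. arm_command: Moves the arm, as the interface text tells. Its arguments: {"type":"object","properties":{"xyz":{"type":"array","items":{"type":"array","items":{"type":"number"}}},"spin":{"type":"array","items":{"type":"number"}},"jaw":{"type":"number"},"squeeze":{"type":"number"}},"required":["xyz","spin"]}

```bash
mkdir -p pics; ls
cat > h.py <<'E'
from cell import *
import numpy as np, cv2
def grab(n):
    c=read_camera(n); np.savez('pics/'+n+'.npz',**c); return c
def load(n): return dict(np.load('pics/'+n+'.npz'))
def pts(c):
    d=c['depth'];v,u=np.mgrid[:d.shape[0],:d.shape[1]]
    P=np.stack([(u-c['cx'])/c['fx']*d,-(v-c['cy'])/c['fy']*d,-d],-1)
    T=c['world_from_camera'];W=P@T[:3,:3].T+T[:3,3];W[d==0]=np.nan;return W
def png(c,name,crop=None,s=1.5):
    im=c['img'][...,::-1]
    if crop: a,b,e,f=crop; im=im[b:f,a:e]
    cv2.imwrite('pics/'+name+'.png',cv2.resize(im,None,fx=s,fy=s,interpolation=cv2.INTER_CUBIC))
E
python3 - <<'E'
from h import *
for n in ('scene','side','wrist'):
    c=grab(n); print(n,c.keys(),c['fx'],c['cx'],c['cy'],np.round(c['world_from_camera'],3).tolist(),(c['depth']==0).mean())
s=load('scene');png(s,'scene1');png(load('side'),'side1')
print(observe())
E
```

```text
pics
scene dict_keys(['img', 'depth', 'fx', 'fy', 'cx', 'cy', 'world_from_camera']) 452.4932001024309 260.84698500351146 199.50751246483279 [[0.898, -0.279, 0.341, 0.985], [0.441, 0.596, -0.671, -0.979], [-0.016, 0.753, 0.658, 1.064], [0.0, 0.0, 0.0, 1.0]] 0.0038706461588541665
side dict_keys(['img', 'depth', 'fx', 'fy', 'cx', 'cy', 'world_from_camera']) 375.4267973555357 256.7911797508338 185.88260088073844 [[-0.986, 0.072, -0.153, 0.334], [-0.168, -0.511, 0.843, 0.804], [-0.018, 0.857, 0.516, 0.668], [0.0, 0.0, 0.0, 1.0]] 0.0038299560546875
wrist dict_keys(['img', 'depth', 'fx', 'fy', 'cx', 'cy', 'world_from_camera']) 275.4298238672179 259.82924402667555 192.30139644455411 [[0.345, 0.904, 0.253, 0.249], [-0.938, 0.333, 0.092, -0.468], [-0.001, -0.269, 0.963, 0.385], [0.0, 0.0, 0.0, 1.0]] 0.0057373046875
{'time': 0.15, 'qpos': array([-1.36397750e+00,  3.42571450e-01,  1.52473843e+00, -2.46924772e-05,
        1.27543498e+00, -1.45964145e-01]), 'qvel': array([-0.00316899, -0.00321797, -0.00385253,  0.00023495, -0.00015497,
        0.0003304 ]), 'joint_efforts': array([ 2.48826051e-03, -4.31467330e+01, -2.44353193e+01,  7.18611781e-02,
        5.36416238e-02, -7.64255833e-05]), 'tool_pos': array([ 0.18141059, -0.49256913,  0.40422061]), 'tool_rot': array([-3.14044927e+00, -1.44219173e-04,  3.52790096e-01]), 'contact_force': array([-0.47219662,  0.23805436,  0.2254095 ]), 'torque': array([ 0.03581292,  0.05002964, -0.00743547]), 'grip_force': 0.0, 'opening': 0.09201723302538792}
```

View pics/scene1.png

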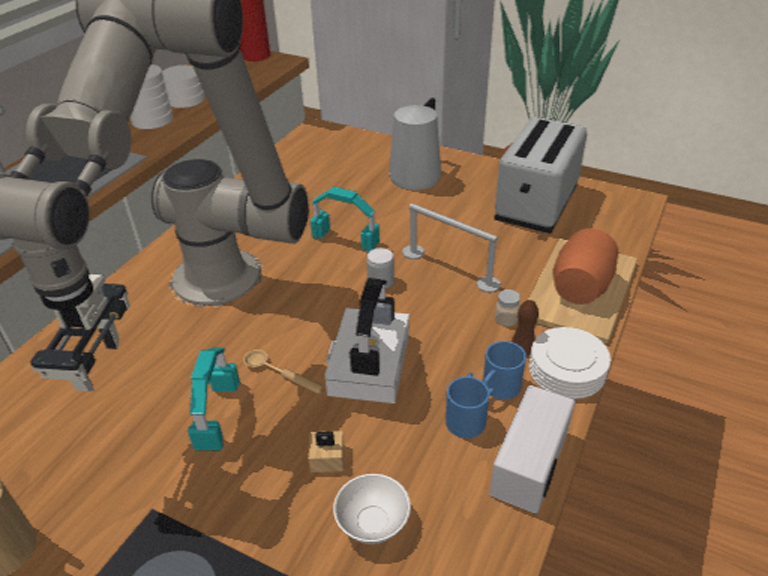

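View pics/side1.png

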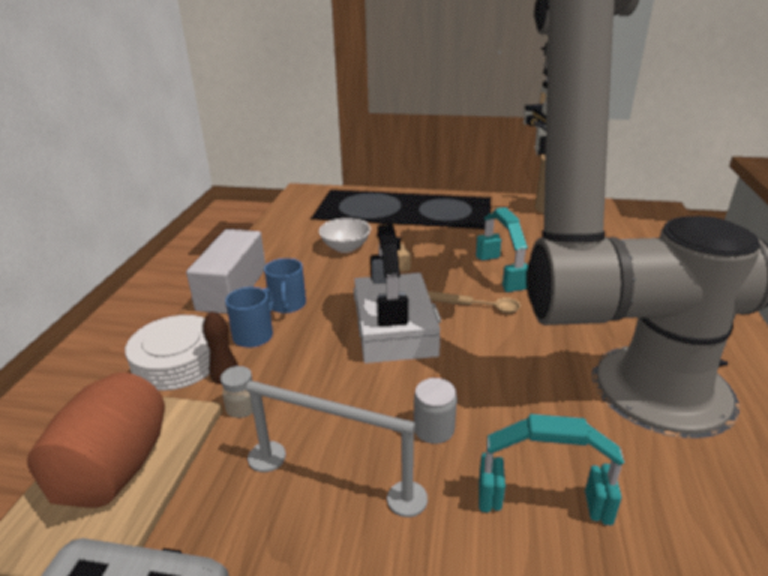

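The scene view (1.5x pixels) shows three headphones: black ones on the white box at (372,325), and turquoise ones at (345,215) and (212,395). I choose the black pair, as described. The rail is at (452,222)-(490,280), the key block with its black bow at (325,445), and the spare white toaster-like box at (535,450) is not needed. Side view: black headphones at (390,275), rail bar from (255,388) to (410,427), steel tin at (435,410).

```bash
cat > m.py <<'E'
from h import *
C={n:load(n) for n in('scene','side')}
A=[];K=[]
for n,c in C.items():
    W=pts(c);A.append(W.reshape(-1,3));K.append(c['img'].reshape(-1,3).astype(int))
def rect(P,name):
    r=cv2.minAreaRect((P[:,:2]*1000).astype(np.float32));print(name,len(P),np.round(r[0],1),np.round(r[1],1),round(r[2],1),'z',np.round(np.nanpercentile(P[:,2],[1,50,99])*1000,1))
def box(n,uv):
    u0,v0,u1,v1=[int(a/1.5) for a in uv];W=pts(C[n])[v0:v1,u0:u1].reshape(-1,3);k=C[n]['img'][v0:v1,u0:u1].reshape(-1,3).astype(int);return W,k
for n,hp,bx,kb,rl in(('scene',(345,270,400,375),(320,275,420,400),(305,425,350,475),(405,195,500,280)),('side',(365,215,415,325),(350,265,445,365),(385,235,412,275),(245,365,420,450))):
    print(n)
    W,k=box(n,hp);m=(k.max(1)<90)&(W[:,2]>.2)&(W[:,2]<.23);P=W[m];rect(P,'band')
    m=(W[:,2]>.205)&(W[:,2]<.23);rect(W[m],'bandall')
    W,k=box(n,bx);m=(abs(W[:,2]-.065)<.004);rect(W[m],'lid')
    W,k=box(n,kb);m=(abs(W[:,2]-.042)<.004);rect(W[m],'block')
    m=(W[:,2]>.055)&(W[:,2]<.09);rect(W[m],'key')
    W,k=box(n,rl);m=(W[:,2]>.125)&(W[:,2]<.165);rect(W[m],'rail')
S=load('scene');png(S,'crop1',(200,180,290,320),4)
E
python3 m.py
```

```text
scene
band 244 [ 498.1 -113. ] [31.9 88.4] 13.0 z [200.5 214.3 219.9]
bandall 222 [ 496.5 -110.9] [32.4 83.9] 15.2 z [205.2 214.7 220.1]
lid 1290 [ 483.6 -106.8] [141.3 205.5] 16.6 z [61.3 65.4 68.8]
block 287 [ 523.1 -354.9] [60.1 64.9] 29.3 z [38.4 42.3 45.7]
key 90 [ 524.6 -355.4] [33.   9.5] 28.3 z [55.8 70.2 79.9]
rail 305 [512. 270.] [ 21.8 242.4] 79.0 z [126.7 144.7 151.8]
side
band 215 [492.8 -94.6] [32.  87.7] 15.5 z [200.4 214.4 216.8]
bandall 184 [494.1 -99.1] [32.1 78.4] 15.5 z [205.3 214.8 216.9]
lid 1286 [ 483.8 -103.7] [140.5 203. ] 16.9 z [61.6 65.3 68.1]
block 47 [ 501.4 -357.6] [24.6 58.6] 8.5 z [39.5 42.7 44.8]
key 18 [ 490.7 -286.7] [ 12.8 160.8] 13.4 z [56.8 66.1 75.2]
rail 1016 [513.5 274.5] [ 17.9 240.5] 79.2 z [127.  145.7 149.6]
```

View pics/crop1.png

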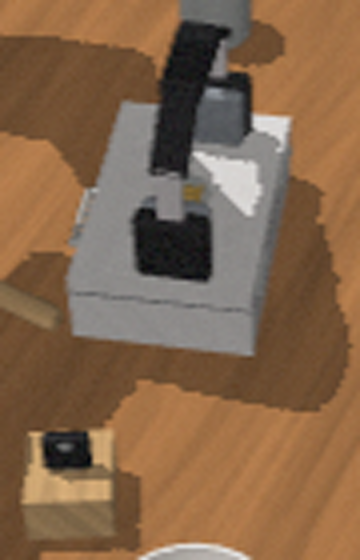

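The close crop confirms it: black headphones over the brass lock on the white box, and the black key bow on the light block. I'll move over the headphones and take a wrist look.

arm_command --pt "10 12 10" --pt "20 25 12" --pt "20 25 12" --pt "20 25 12" --pt "20 25 10" --pt "20 25 10" --pt "20 25 0" --pt "20 25 0" --pt "20 25 0" --pt "20 25 0" --pt "20 25 0" --pt "20 25 0" --pt "20 25 0" --pt "20 25 0" --pt "20 25 0" --pt "20 25 0" --pt "4 1 0" --pt "0 0 0" --pt "0 0 0" --spin '[4,5,5,5,5,5,5,5,5,5,5,5,5,5,5,5,5.8,0,0]' --jaw 1

```text
time: 2.05
tool_pos: [0.4953, -0.1048, 0.4704]
tool_rot: [-3.141, -0.0, 1.83]
contact_force: [1.0, 0.7, 0.4]
opening: 0.0919
grip_force: 0.0
```

```bash
cat > w.py <<'E'
from h import *
c=grab('wrist');o=observe();print(o['time'],np.round(o['tool_pos']*1000,1),np.degrees(o['tool_rot']).round(2))
W=pts(c);k=c['img'].astype(int)
def rect(m,name):
    P=W[m];P=P[~np.isnan(P[:,0])]
    r=cv2.minAreaRect((P[:,:2]*1000).astype(np.float32));print(name,len(P),np.round(r[0],1),np.round(r[1],1),round(r[2],1),'z',np.round(np.percentile(P[:,2],[1,50,99])*1000,1))
near=np.hypot(W[...,0]-.49,W[...,1]+.105)<.09
rect(near&(W[...,2]>.212)&(W[...,2]<.225),'top')
rect(near&(W[...,2]>.2)&(W[...,2]<.225),'top2')
hsv=cv2.cvtColor(c['img'],cv2.COLOR_RGB2HSV)
m=(abs(W[...,2]-.068)<.006)&(hsv[...,0]>12)&(hsv[...,0]<35)&(hsv[...,1]>90)&near
rect(m,'brass')
# tin in scene/side
for n,(u0,v0,u1,v1) in (('scene',(360,245,400,290)),('side',(410,380,460,440))):
    S=load(n);X=pts(S)[int(v0/1.5):int(v1/1.5),int(u0/1.5):int(u1/1.5)].reshape(-1,3);X=X[(X[:,2]>.07)&(X[:,2]<.09)]
    print('tin',cv2.minEnclosingCircle((X[:,:2]*1000).astype(np.float32)))
png(c,'wrist2')
E
python3 w.py
```

```text
2.1 [ 495.1 -105.   470.5] [-1.7997e+02 -1.0000e-02  1.0484e+02]
top 2630 [ 495.3 -103.2] [31.7 71.3] 15.3 z [212.4 215.5 217. ]
top2 3358 [ 495.1 -102.8] [31.8 99.1] 15.3 z [200.4 215.2 217. ]Traceback (most recent call last):
  File "w.py", line 12, in <module>
    rect(m,'brass')
    ~~~~^^^^^^^^^^^
  File "w.py", line 6, in rect
    r=cv2.minAreaRect((P[:,:2]*1000).astype(np.float32));print(name,len(P),np.round(r[0],1),np.round(r[1],1),round(r[2],1),'z',np.round(np.percentile(P[:,2],[1,50,99])*1000,1))
                                                                                                                                        ~~~~~~~~~~~~~^^^^^^^^^^^^^^^^^^
    return _quantile_unchecked(
        a, q, axis, out, overwrite_input, method, keepdims, weights)
    return _ureduce(a,
                    func=_quantile_ureduce_func,
    ...<5 lines>...
                    overwrite_input=overwrite_input,
                    method=method)
    r = func(a, **kwargs)
    result = _quantile(arr,
                       quantiles=q,
    ...<2 lines>...
                       out=out,
                       weights=wgt)
    slices_having_nans = np.isnan(arr[-1, ...])
                                  ~~~^^^^^^^^^
IndexError: index -1 is out of bounds for axis 0 with size 0
```

arm_command --pt "0 1 -15" --pt "0 1 -20" --pt "0 0 -20" --pt "0 0 -20" --pt "0 0 -12" --pt "0 0 -5" --pt "0 0 0" --pt "0 0 0" --spin '[0.5,0,0,0,0,0,0,0]' --jaw 1

```text
time: 2.9
tool_pos: [0.4955, -0.103, 0.3795]
tool_rot: [3.141, 0.001, 1.84]
contact_force: [0.8, -0.4, 1.0]
opening: 0.0918
grip_force: 0.0
```

arm_command --pt "0 0 0" --pt "0 0 0" --pt "0 0 0" --pt "0 0 0" --pt "0 0 0" --pt "0 0 0" --pt "0 0 0" --pt "0 0 0" --spin '[0,0,0,0,0,0,0,0]' --jaw -1 --squeeze 25

```text
time: 3.7
tool_pos: [0.4954, -0.1027, 0.3787]
tool_rot: [3.142, -0.0, 1.842]
contact_force: [-0.0, -0.1, -0.5]
opening: 0.032
grip_force: 0.3
```

Run:
```python
from h import *
for n,(u0,v0,u1,v1) in (('scene',(360,245,400,290)),('side',(410,380,460,440))):
    S=load(n);X=pts(S)[int(v0/1.5):int(v1/1.5),int(u0/1.5):int(u1/1.5)].reshape(-1,3);X=X[(X[:,2]>.07)&(X[:,2]<.09)]
    print('tin',cv2.minEnclosingCircle((X[:,:2]*1000).astype(np.float32)))
    W=pts(S);w=W[(abs(W[...,2]-.146)<.006)&(abs(W[...,0]-.513)<.13)&(abs(W[...,1]-.272)<.06)]
    print('rail',np.array(cv2.minAreaRect((w[:,:2]*1000).astype(np.float32))[0]),w[:,2].max())
```

```text
tin ((382.1214294433594, 153.3287353515625), 34.92588424682617)
rail [513.18267822 269.86141968] 0.15198791165187742
tin ((379.6406555175781, 157.23953247070312), 31.592763900756836)
rail [513.60437012 274.5050354 ] 0.15046772759985716
```

arm_command --pt "0 0 0" --pt "0 0 0" --pt "0 0 0" --pt "0 0 0" --pt "0 0 5" --pt "0 0 10" --pt "0 0 15" --pt "0 0 20" --pt "0 0 20" --pt "0 0 20" --pt "0 0 15" --pt "0 0 5" --spin '[0,0,0,0,0,0,0,0,0,0,0,0]'

```text
time: 4.9
tool_pos: [0.4953, -0.1026, 0.491]
tool_rot: [3.139, 0.002, 1.842]
contact_force: [-0.7, 0.8, -2.2]
opening: 0.0316
grip_force: 25.0
```

arm_command --pt "0 8 0" --pt "1 15 0" --pt "1 20 0" --pt "1 22 0" --pt "1 22 0" --pt "1 22 0" --pt "1 22 0" --pt "1 22 0" --pt "1 22 0" --pt "1 22 0" --pt "1 22 0" --pt "1 22 0" --pt "1 22 0" --pt "1 22 0" --pt "1 22 0" --pt "2 22 0" --pt "1 22 0" --pt "1 16 0" --pt "1 8 0" --pt "0 0 0" --spin '[0,-1,-1.5,-1.5,-1.5,-1.5,-1.5,-1.5,-1.5,-1.5,-1.5,-1.5,-1.5,-1.5,-1.5,-1.5,-1.5,-1.7,0,0]'

```text
time: 6.9
tool_pos: [0.5142, 0.2733, 0.4877]
tool_rot: [-3.14, 0.001, 1.404]
contact_force: [0.1, -1.2, -2.6]
opening: 0.0319
grip_force: 25.0
```

Run:
```python
from h import *
o=observe();print(np.round(o['tool_pos']*1000,1),np.degrees(o['tool_rot']).round(2))
for n in('scene','side'):
    S=grab(n);W=pts(S);k=S['img'].astype(int)
    for nm,lo,hi,col in(('rail',.136,.156,0),('cups',.17,.24,1),('band',.32,.335,1)):
        m=(W[...,2]>lo)&(W[...,2]<hi)&(abs(W[...,0]-.513)<.14)&(abs(W[...,1]-.272)<.12)
        if col:m&=(k.max(2)<80)
        w=W[m]
        r=cv2.minAreaRect((w[:,:2]*1000).astype(np.float32));print(n,nm,len(w),np.round(r[0],1),np.round(r[1],1),round(r[2],1),w[:,2].min().round(4),w[:,2].max().round(4))
a=load('scene');b=load('side')
im=np.hstack([a['img'][60:260,220:380],b['img'][140:340,140:340]])[...,::-1]
cv2.imwrite('pics/hang.png',cv2.resize(im,None,fx=2,fy=2))
# lid/lock now visible
for n in('scene','side'):
    S=load(n);W=pts(S);h=cv2.cvtColor(S['img'],cv2.COLOR_RGB2HSV)
    m=(abs(W[...,2]-.068)<.008)&(np.hypot(W[...,0]-.484,W[...,1]+.105)<.03)
    mb=m&(h[...,1]>90)
    w=W[mb]*1000;print(n,'brass',len(w),cv2.minEnclosingCircle(w[:,:2].astype(np.float32)),np.median(w,0).round(1))
    m=(abs(W[...,2]-.065)<.0035)&(np.hypot(W[...,0]-.484,W[...,1]+.105)<.14)
    w=W[m];r=cv2.minAreaRect((w[:,:2]*1000).astype(np.float32));print('lid',r)
```

```text
[514.2 273.3 487.7] [-1.7991e+02  5.0000e-02  8.0450e+01]
scene rail 187 [511.4 270. ] [ 23.5 242.6] 78.6 0.1361 0.152
scene cups 328 [514.  266.7] [181.  57.] 79.8 0.1752 0.2397
scene band 95 [510.7 266.4] [33.6 76.5] 3.8 0.3201 0.3327
side rail 659 [513.7 273.8] [ 18.1 241.5] 79.1 0.1361 0.151
side cups 1213 [512.8 274.1] [175.2  56.9] 80.1 0.1755 0.2366
side band 360 [513.9 275.1] [68.  35.6] 86.4 0.3201 0.3349
scene brass 30 ((484.08154296875, -103.60496520996094), 14.469676971435547) [ 482.2 -103.1   67.5]
lid ((482.9090576171875, -104.50646209716797), (141.47573852539062, 208.6669158935547), 16.78533172607422)
side brass 20 ((483.64215087890625, -102.42866516113281), 12.0987548828125) [ 482.7 -101.5   67.8]
lid ((483.8049621582031, -102.87321472167969), (140.3368377685547, 205.25978088378906), 17.16845703125)
```

View pics/hang.png

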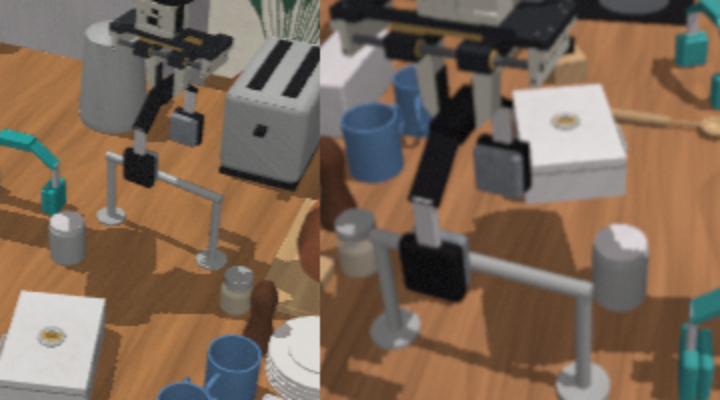

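The picture shows the headphones held over the bar, one cup on each side, at (155,130) in the left panel and (440,200) in the right. Lowering.

arm_command --pt "0 -1 -10" --pt "0 0 -20" --pt "0 0 -20" --pt "0 0 -20" --pt "0 0 -20" --pt "0 0 -20" --pt "0 0 -15" --pt "0 0 -10" --pt "0 0 -8" --pt "0 0 -4" --pt "0 0 -3" --pt "0 0 0" --spin '[-1,0,0,0,0,0,0,0,0,0,0,0]'

```text
time: 8.2
tool_pos: [0.5145, 0.2713, 0.3388]
tool_rot: [3.141, -0.0, 1.384]
contact_force: [0.4, -0.2, -2.1]
opening: 0.0316
grip_force: 25.0
```

arm_command --pt "0 0 -2" --pt "0 0 -2" --pt "0 0 -2" --pt "0 0 0" --spin '[0,0,0,0]'

```text
time: 8.6
tool_pos: [0.5143, 0.2713, 0.3325]
tool_rot: [-3.141, 0.0, 1.384]
contact_force: [0.9, 0.0, -0.6]
opening: 0.0319
grip_force: 25.0
```

arm_command --pt "0 0 -1" --pt "0 0 0" --pt "0 0 0" --spin '[0,0,0]'

```text
time: 8.9
tool_pos: [0.5144, 0.2713, 0.3318]
tool_rot: [3.142, 0.0, 1.384]
contact_force: [-0.3, -0.3, -2.8]
opening: 0.0319
grip_force: 25.0
```

arm_command --pt "0 0 0" --pt "0 0 0" --pt "0 0 0" --pt "0 0 0" --pt "0 0 0" --pt "0 0 0" --pt "0 0 0" --pt "0 0 5" --pt "0 0 10" --pt "0 0 20" --pt "0 0 30" --pt "0 0 30" --pt "0 0 20" --spin '[0,0,0,0,0,0,0,0,0,0,0,0,0]' --jaw 0.4

```text
time: 10.2
tool_pos: [0.5143, 0.2713, 0.4502]
tool_rot: [3.138, -0.002, 1.384]
contact_force: [0.1, -0.5, -0.3]
opening: 0.064
grip_force: 0.0
```

Run:
```python
from h import *
for n in('scene','side'):
    S=grab(n);W=pts(S);k=S['img'].astype(int)
    for nm,lo,hi in(('cups',.01,.085),('band',.155,.18)):
        m=(W[...,2]>lo)&(W[...,2]<hi)&(abs(W[...,0]-.513)<.1)&(abs(W[...,1]-.272)<.13)&(k.max(2)<75)
        w=W[m]
        r=cv2.minAreaRect((w[:,:2]*1000).astype(np.float32));print(n,nm,len(w),np.round(r[0],1),np.round(r[1],1),round(r[2],1),w[:,2].min().round(4),w[:,2].max().round(4))
a=load('scene');b=load('side')
im=np.hstack([a['img'][60:260,220:380],b['img'][140:340,140:340]])[...,::-1]
cv2.imwrite('pics/hang2.png',cv2.resize(im,None,fx=2,fy=2))
```

```text
scene cups 241 [535.9 258.1] [183.   56.1] 62.1 0.0136 0.0803
scene band 152 [515.1 264.9] [88.9 33. ] 83.3 0.1552 0.1736
side cups 762 [511.5 276. ] [178.6  56.7] 77.3 0.0201 0.0827
side band 569 [514.3 277.7] [90.4 31.3] 79.0 0.155 0.1709
```

View pics/hang2.png

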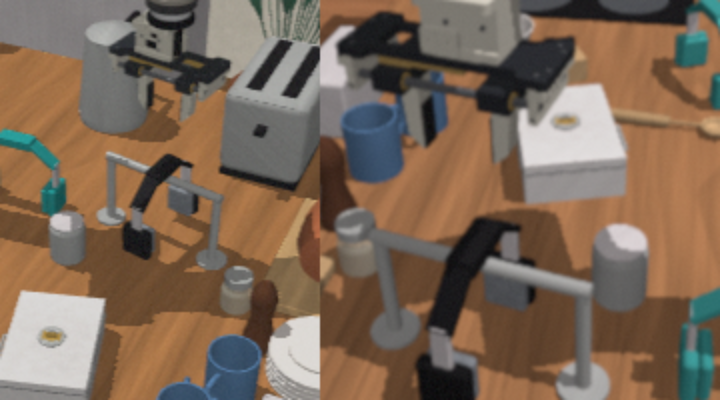

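The headphones hang square on the rail at (160,195) left and (470,280) right, with the gripper clear. Next I go over the lock for a look from the wrist.

arm_command --pt "0 -12 0" --pt "-1 -18 0" --pt "-2 -22 0" --pt "-2 -22 0" --pt "-2 -22 0" --pt "-2 -22 0" --pt "-2 -22 0" --pt "-2 -22 0" --pt "-2 -22 0" --pt "-2 -22 -5" --pt "-2 -22 -5" --pt "-2 -22 -5" --pt "-2 -22 -5" --pt "-2 -22 -5" --pt "-2 -22 -5" --pt "-2 -22 0" --pt "-2 -22 0" --pt "-1 -15 0" --pt "0 0 0" --pt "0 0 0" --spin '[-3,-3.5,-3.5,-3.5,-3.5,-3.5,-3.5,-3.5,-3.5,-3.5,-3.5,-3.5,-3.5,-3.5,-3.5,-3.5,-3.5,-3.3,0,0]' --jaw 0.4

```text
time: 12.3
tool_pos: [0.4824, -0.1034, 0.4165]
tool_rot: [-3.141, 0.0, 0.297]
contact_force: [-1.0, 0.3, 0.0]
opening: 0.0641
grip_force: 0.0
```

Run:
```python
from h import *
c=grab('wrist');o=observe();print(o['time'],np.round(o['tool_pos']*1000,1),np.degrees(o['tool_rot']).round(2))
W=pts(c);h=cv2.cvtColor(c['img'],cv2.COLOR_RGB2HSV)
m=(abs(W[...,2]-.065)<.006)&(np.hypot(W[...,0]-.484,W[...,1]+.104)<.03)
ys,xs=np.nonzero(m);print('px',xs.min(),xs.max(),ys.min(),ys.max())
for s in(60,90,120):
    w=W[m&(h[...,1]>s)]*1000
    print('brass',s,len(w),cv2.minEnclosingCircle(w[:,:2].astype(np.float32)),np.median(w,0).round(1))
d=(np.hypot(W[...,0]-.484,W[...,1]+.104)<.014)&(h[...,2]<70)
w=W[d]*1000;print('dark',len(w),cv2.minAreaRect(w[:,:2].astype(np.float32)) if len(w)>3 else 0)
l=W[(abs(W[...,2]-.065)<.004)&(np.hypot(W[...,0]-.484,W[...,1]+.104)<.135)]*1000
print('lid',cv2.minAreaRect(l[:,:2].astype(np.float32)),np.median(l[:,2]))
u0,u1,v0,v1=xs.min()-10,xs.max()+10,ys.min()-10,ys.max()+10
cv2.imwrite('pics/lock.png',cv2.resize(c['img'][v0:v1,u0:u1,::-1],None,fx=8,fy=8,interpolation=0)[:600,:800])
print(u0,v0)
```

```text
12.35 [ 482.4 -103.   416.6] [-1.7997e+02  1.0000e-02  1.7090e+01]
px 236 284 151 198
brass 60 345 ((484.3131408691406, -103.55128479003906), 16.555952072143555) [ 484.1 -104.2   67.9]
brass 90 294 ((484.61114501953125, -103.99329376220703), 15.670785903930664) [ 484.2 -104.3   67.9]
brass 120 192 ((484.4054870605469, -103.551513671875), 15.37260913848877) [ 484.2 -105.1   68.1]
dark 0 0
lid ((484.04351806640625, -103.36014556884766), (139.37832641601562, 200.82167053222656), 17.034162521362305) 65.64881331143809
226 141
```

View pics/lock.png

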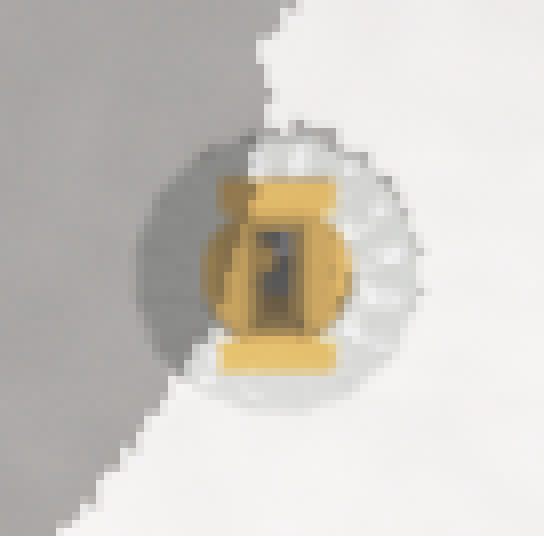

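The crop shows the keyway centred at crop (277,277), which is wrist pixel (260.6,175.6), with its long side along the image vertical. Now over the key with the same relative geometry.

arm_command --pt "2 -12 0" --pt "3 -20 0" --pt "3 -20 0" --pt "4 -20 1" --pt "4 -20 1" --pt "4 -20 1" --pt "4 -20 1" --pt "4 -20 1" --pt "3 -20 1" --pt "3 -20 1" --pt "3 -20 1" --pt "2 -20 0" --pt "1 -15 0" --pt "1 -6 0" --pt "0 0 0" --pt "0 0 0" --spin '[0,1,1,1,1,1,1,1,1,1,1,1,0.4,0,0,0]' --jaw 0

```text
time: 13.95
tool_pos: [0.5236, -0.3561, 0.4246]
tool_rot: [-3.141, -0.0, 0.497]
contact_force: [-0.3, 0.0, -0.2]
opening: 0.046
grip_force: 0.0
```

```bash
cat >> h.py <<'E'
def ray(c,u,v,z):
    T=c['world_from_camera'];d=T[:3,:3]@np.array([(u-c['cx'])/c['fx'],-(v-c['cy'])/c['fy'],-1]);o=T[:3,3]
    return (o+d*(z-o[2])/d[2])*1000
E
python3 - <<'E'
from h import *
print('keyhole',ray(load('wrist'),260.6,175.6,.068).round(1))
c=grab('wrist');o=observe();print(o['time'],np.round(o['tool_pos']*1000,1),np.degrees(o['tool_rot']).round(2))
W=pts(c);k=c['img'].astype(int)
near=np.hypot(W[...,0]-.5243,W[...,1]+.355)<.035
for z0,z1 in((.07,.085),(.06,.085)):
    w=W[near&(W[...,2]>z0)&(W[...,2]<z1)]*1000;print('key',len(w),cv2.minAreaRect(w[:,:2].astype(np.float32)),np.median(w[:,2]))
w=W[near&(W[...,2]>.07)&(W[...,2]<.085)&True]
m=(near&(W[...,2]>.07)&(W[...,2]<.085)).astype(np.uint8)
cs=max(cv2.findContours(m,0,2)[0],key=cv2.contourArea);r=cv2.minAreaRect(cs);print(r,ray(c,*r[0],.076).round(1))
w=W[np.hypot(W[...,0]-.5243,W[...,1]+.355)<.05];w=w[abs(w[:,2]-.042)<.005]*1000;print('block',cv2.minAreaRect(w[:,:2].astype(np.float32)))
png(c,'keyw',(200,130,330,230),6)
E
```

```text
keyhole [ 483.9 -104.3   68. ]
14.0 [ 523.6 -355.9  424.8] [-179.99   -0.     28.46]
key 193 ((524.7503662109375, -352.7257385253906), (32.68214416503906, 8.617958068847656), 28.113243103027344) 76.19646881956726
key 201 ((524.8233032226562, -352.6507263183594), (32.859825134277344, 8.653244972229004), 28.315753936767578) 76.15316645024551
((257.5, 174.0), (26.0, 7.0), 90.0) [ 525.2 -352.5   76. ]
block ((524.0066528320312, -352.7205810546875), (60.173316955566406, 60.07783508300781), 28.153076171875)
```

View pics/keyw.png

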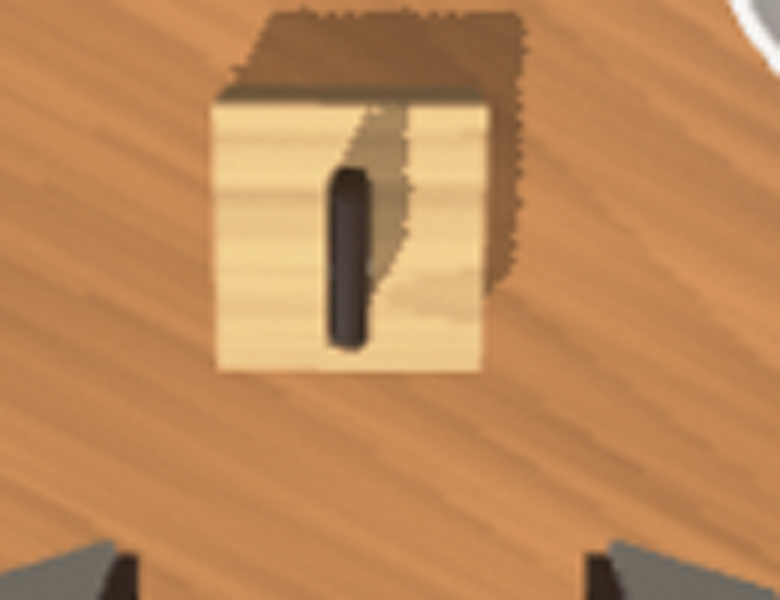

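The key is at crop (349,260), the bowl is only in the far corner, and the finger tips sit symmetrically at the bottom. Going down on the key.

arm_command --pt "1 3.2 -15" --pt "0 0 -25" --pt "0 0 -30" --pt "0 0 -30" --pt "0 0 -30" --pt "0 0 -25" --pt "0 0 -20" --pt "0 0 -12" --pt "0 0 -8" --pt "0 0 -4" --pt "0 0 0" --pt "0 0 0" --spin '[-0.2,0,0,0,0,0,0,0,0,0,0,0]' --jaw 0

```text
time: 15.2
tool_pos: [0.5247, -0.3536, 0.2267]
tool_rot: [3.14, -0.001, 0.492]
contact_force: [0.5, -0.4, -0.0]
opening: 0.0458
grip_force: 0.0
```

arm_command --pt "0 0 0" --pt "0 0 0" --pt "0 0 0" --pt "0 0 0" --pt "0 0 0" --pt "0 0 0" --pt "0 0 0" --pt "0 0 0" --spin '[0,0,0,0,0,0,0,0]' --jaw -1 --squeeze 40

```text
time: 16.0
tool_pos: [0.5244, -0.3534, 0.2258]
tool_rot: [-3.141, 0.0, 0.492]
contact_force: [-0.9, 1.6, 1.4]
opening: 0.009
grip_force: 40.0
```

arm_command --pt "0 0 3" --pt "0 0 7" --pt "0 0 10" --pt "0 0 15" --pt "0 0 20" --pt "0 0 20" --pt "0 0 5" --pt "0 0 0" --pt "0 0 0" --spin '[0,0,0,0,0,0,0,0,0]'

```text
time: 16.9
tool_pos: [0.5242, -0.3533, 0.3051]
tool_rot: [-3.141, 0.0, 0.492]
contact_force: [-0.1, 0.6, -0.7]
opening: 0.0088
grip_force: 40.0
```

arm_command --pt "-1 7 0" --pt "-2 14 0" --pt "-3 20 0" --pt "-3.5 20 0" --pt "-3.5 20 0" --pt "-3.5 20 0" --pt "-3.5 20 0" --pt "-3.5 20 0" --pt "-3.5 20 0" --pt "-3.3 20 0" --pt "-3 20 0" --pt "-3 20 0" --pt "-2 14 0" --pt "-1 8 0" --pt "-1 4 0" --pt "0 2 0" --pt "0 0 0" --pt "0 0 0" --spin '[0,-1,-1,-1,-1,-1,-1,-1,-1,-1,-1,-1,-0.2,0,0,0,0,0]'

```text
time: 18.7
tool_pos: [0.4842, -0.1049, 0.3057]
tool_rot: [3.141, -0.0, 0.296]
contact_force: [-0.4, -0.2, -0.6]
opening: 0.0084
grip_force: 40.0
```

Run:
```python
from h import *
c=grab('wrist');o=observe();print(o['time'],np.round(o['tool_pos']*1000,1),np.degrees(o['tool_rot']).round(2),o['contact_force'])
W=pts(c)
l=W[(abs(W[...,2]-.065)<.004)&(np.hypot(W[...,0]-.484,W[...,1]+.104)<.135)]*1000
print('lid',cv2.minAreaRect(l[:,:2].astype(np.float32)))
s=grab('scene');d=grab('side')
im=np.hstack([cv2.resize(c['img'][192:384,160:360],None,fx=2,fy=2),cv2.resize(s['img'][180:276,210:290],(320,384)) if 0 else cv2.resize(d['img'][150:246,225:313],(352,384))])
cv2.imwrite('pics/inhand.png',im[...,::-1])
```

```text
18.75 [ 484.2 -105.   305.7] [179.98  -0.    16.98] [ 1.04109244 -0.11061898 -0.35346674]
lid ((501.1953125, -98.17254638671875), (104.12690734863281, 201.03477478027344), 17.011377334594727)
```

View pics/inhand.png

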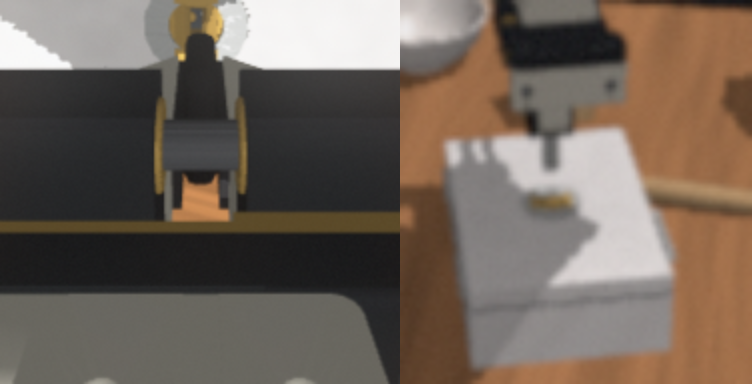

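Left panel: key between the pads at (200,100), lined up with the lock centre at (197,22). Right panel: the blade at (551,165) is straight above the lock at (551,200). Inserting slowly.

arm_command --pt "-0.4 0.3 -6" --pt "0 0 -8" --pt "0 0 -6" --pt "0 0 -3" --pt "0 0 -2" --pt "0 0 -2" --pt "0 0 -2" --pt "0 0 -2" --pt "0 0 0" --spin '[0,0,0,0,0,0,0,0,0]'

```text
time: 19.75
tool_pos: [0.4837, -0.1041, 0.2746]
tool_rot: [-3.141, 0.0, 0.297]
contact_force: [-0.6, 0.2, 0.1]
opening: 0.0087
grip_force: 40.0
```

arm_command --pt "0 0 -2" --pt "0 0 -2" --pt "0 0 -2" --pt "0 0 -2" --pt "0 0 0" --spin '[0,0,0,0,0]'

```text
time: 20.25
tool_pos: [0.4837, -0.104, 0.2665]
tool_rot: [-3.141, 0.0, 0.297]
contact_force: [-0.3, 2.6, -0.1]
opening: 0.0087
grip_force: 40.0
```

arm_command --pt "0 0 -1" --pt "0 0.4 -1" --pt "0 -0.8 -1" --pt "0 0.4 -1" --pt "0 0 -1" --pt "0 0 0" --spin '[1,-2,2,-2,1,0]'

```text
time: 20.85
tool_pos: [0.4838, -0.1039, 0.2622]
tool_rot: [-3.142, -0.001, 0.298]
contact_force: [-0.3, 5.0, 4.6]
opening: 0.009
grip_force: 40.0
```

arm_command --pt "0 0.6 0" --pt "0 0.2 -1" --pt "0 0 -1" --pt "0 0 -1" --pt "0 0 -1" --pt "0 0 -1" --pt "0 0 0" --spin '[0,1.5,-3,3,-3,1.5,0]'

```text
time: 21.55
tool_pos: [0.484, -0.1035, 0.2568]
tool_rot: [3.141, -0.001, 0.298]
contact_force: [1.0, 0.3, 0.6]
opening: 0.0091
grip_force: 40.0
```

arm_command --pt "0 0 -1" --pt "0 0 -1" --pt "0 0 -1" --pt "0 0 -1" --pt "0 0 -1" --pt "0 0 0" --spin '[1.5,-3,3,-3,1.5,0]'

```text
time: 22.15
tool_pos: [0.4838, -0.1035, 0.2517]
tool_rot: [3.141, -0.0, 0.3]
contact_force: [0.8, 0.7, 1.2]
opening: 0.0089
grip_force: 40.0
```

arm_command --pt "0 0 -1" --pt "0 0 -0.5" --pt "0 0 -0.5" --pt "0 0 0" --spin '[0,0,0,0]'

```text
time: 22.55
tool_pos: [0.4838, -0.1035, 0.2515]
tool_rot: [3.14, -0.001, 0.298]
contact_force: [-4.2, 2.5, 19.2]
opening: 0.0089
grip_force: 40.0
```

arm_command --pt "0 0 0.5" --pt "0 0 0.5" --pt "0 0 0" --pt "0 0 0" --pt "0 0 0" --pt "0 0 0" --pt "0 0 0" --pt "0 0 0" --pt "0 0 0" --pt "0 0 0" --pt "0 0 0" --pt "0 0 0" --pt "0 0 0" --pt "0 0 0" --pt "0 0 0" --pt "0 0 0" --pt "0 0 0" --pt "0 0 0" --pt "0 0 0" --pt "0 0 0" --spin '[0,-2,-5,-5,-5,-5,-5,-5,-5,-5,-5,-5,-5,-5,-5,-5,-5,-5,-5,0]' --squeeze 60

```text
time: 24.55
tool_pos: [0.4839, -0.1029, 0.2516]
tool_rot: [-3.14, 0.0, -1.223]
contact_force: [-0.9, 4.7, 11.3]
opening: 0.0086
grip_force: 60.0
```

Run:
```python
from h import *
o=observe();print(o['time'],np.round(o['tool_pos']*1000,1),np.degrees(o['tool_rot']).round(2),o['contact_force'].round(1),o['torque'].round(3),o['qpos'].round(2),o['opening'])
```

```text
24.55 [ 483.9 -102.9  251.6] [-179.94    0.    -70.06] [-0.9  4.7 11.3] [0.987 0.197 0.085] [-0.36  0.47  1.81  0.    0.86  2.43] 0.008557443781894821
```

arm_command --pt "0 0 0" --pt "0 0 0" --pt "0 0 0" --pt "0 0 0" --pt "0 0 0" --spin '[-4,-3,-2,0,0]'

```text
time: 25.05
tool_pos: [0.4839, -0.1029, 0.2516]
tool_rot: [-3.14, 0.0, -1.377]
contact_force: [-0.4, 4.9, 10.6]
opening: 0.0088
grip_force: 60.0
```

```bash
cat > o.py <<'E'
from h import *
o=observe();print(o['time'],np.round(o['tool_pos']*1000,1),np.degrees(o['tool_rot']).round(2),o['contact_force'].round(1),o['torque'].round(3),o['qpos'].round(2),o['opening'])
E
python3 o.py
```

```text
25.05 [ 483.9 -102.9  251.6] [-1.7992e+02  2.0000e-02 -7.8920e+01] [-0.4  4.9 10.6] [1.091 0.045 0.086] [-0.36  0.47  1.81  0.    0.86  2.58] 0.008770839926078916
```

arm_command --pt "0 0 0" --pt "0 0 0" --pt "0 0 0" --pt "0 0 0" --spin '[-2,-2,0,0]'

```text
time: 25.45
tool_pos: [0.4841, -0.1029, 0.2516]
tool_rot: [-3.14, 0.0, -1.447]
contact_force: [-0.1, 5.1, 9.9]
opening: 0.0088
grip_force: 60.0
```

```bash
python3 o.py
```

```text
25.45 [ 484.1 -102.9  251.6] [-1.799e+02  1.000e-02 -8.291e+01] [-0.1  5.1  9.9] [ 1.091 -0.075  0.149] [-0.36  0.47  1.81  0.    0.86  2.65] 0.008840505055135403
```

arm_command --pt "0 0.3 0" --pt "0 0 0" --pt "0 0 0" --pt "0 0 0" --spin '[-1.5,-1.5,0,0]'

```text
time: 25.85
tool_pos: [0.4841, -0.1027, 0.2516]
tool_rot: [-3.14, -0.0, -1.499]
contact_force: [-0.3, 4.1, 9.3]
opening: 0.0084
grip_force: 60.1
```

```bash
python3 o.py
```

```text
25.85 [ 484.1 -102.7  251.6] [-1.799e+02 -1.000e-02 -8.586e+01] [-0.3  4.1  9.3] [ 0.904 -0.067  0.412] [-0.36  0.47  1.81  0.    0.86  2.7 ] 0.008353602762119595
```

The torque has risen to 0.41 N m, so the lock is at its stop, with 9 N still pushing the key home. A last check of the headphones before handing in.

Run:
```python
from h import *
S=grab('side');s=grab('scene')
for n,S_ in(('side',S),('scene',s)):
    W=pts(S_);k=S_['img'].astype(int)
    m=(W[...,2]>.155)&(W[...,2]<.18)&(abs(W[...,0]-.513)<.1)&(abs(W[...,1]-.272)<.13)&(k.max(2)<75);w=W[m]*1000
    print(n,cv2.minAreaRect(w[:,:2].astype(np.float32)),w[:,2].max())
cv2.imwrite('pics/final.png',np.hstack([cv2.resize(S['img'],(400,300)),cv2.resize(s['img'],(400,300))])[...,::-1])
```

```text
side ((514.2891845703125, 276.5711669921875), (90.02970123291016, 31.619285583496094), 79.42877197265625) 171.73772657162147
scene ((514.8571166992188, 261.631103515625), (92.02411651611328, 34.184181213378906), 81.50711059570312) 173.09010814965907
```

View pics/final.png

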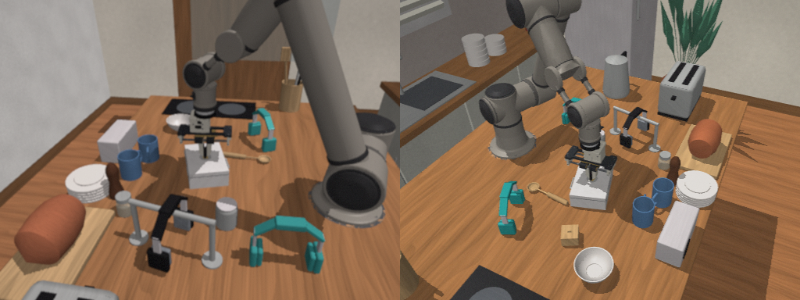

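The headphones hang on the rail at (170,230) left, the key is held in the lock at (207,150), and the bystanders are in place.

```bash
python3 -c "
from cell import *
print(hand_in())"
```

```text
the job is handed in; nothing more can be done
None
```

The job is handed in at about 26 s of the 67 s allowed: the headphones hang on the rail, and the gripper still holds the key fully home and turned clockwise to the stop; the hand-in returned no verdict.

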